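# Pop open the smallest seed tin

## Task

Press the round button on the front of the smallest of the three metal seed tins gently with the fingertips, so that its lid springs fully open, then draw the hand clear. Do not lift or shove the tin. Do not press the buttons of the other two tins, which stay shut, and leave everything else on the bench where it is.

Things in the scene. Friction and masses are not known exactly. Their poses are not given: they have to be found in the camera images.
- tin_s: The smallest of three bare-metal seed tins alike, 70 mm wide (its y), 135 mm long (its x), 58 mm high with the lid shut; loose on the bench, about 0.45 kg. Origin: underside, x to its back, z up. Box from x = -20 to +70 mm; in front (x = -65 to -20) a low nose, its top sloping down to the front at 35 degrees from 46 to 14.5 mm high, a round brass push button in the middle of the slope.
- button_s_top (a point): Centre of the outer face of the smallest tin's push button: 28 mm diameter, standing 16 mm proud of the slope, at about (-52, 0, 43) mm in the tin's frame. z of this frame points out of the button, square to the slope (35 degrees from vertical, leaning to the tin's front); moves with the button.
- button_s (a joint): Push button of the smallest tin, in m: 0 out, 0.012 fully in. Spring return: 1 N to start it, about 7 N fully in, when it still stands 4 mm proud. Pressed in about 5 mm (3 N) it frees the lid.
- lid_s (a joint): Lid of the smallest tin, in rad: 0 shut and latched, 1.35 fully open. Hinged along the tin's back top edge; once freed it springs up to fully open by itself in about a second and stays there. It has no handle and cannot be lifted while latched.
- tin_m: The middle-sized of three bare-metal seed tins alike, 110 mm wide (its y), 135 mm long (its x), 58 mm high with the lid shut; loose on the bench, about 0.65 kg. Origin: underside, x to its back, z up. Box from x = -20 to +70 mm; in front (x = -65 to -20) a low nose, its top sloping down to the front at 35 degrees from 46 to 14.5 mm high, a round brass push button in the middle of the slope.
- button_m_top (a point): Centre of the outer face of the middle-sized tin's push button: 28 mm diameter, standing 16 mm proud of the slope, at about (-52, 0, 43) mm in the tin's frame. z of this frame points out of the button, square to the slope (35 degrees from vertical, leaning to the tin's front); moves with the button.
- button_m (a joint): Push button of the middle-sized tin, in m: 0 out, 0.012 fully in. Spring return: 1 N to start it, about 7 N fully in, when it still stands 4 mm proud. Pressed in about 5 mm (3 N) it frees the lid.
- lid_m (a joint): Lid of the middle-sized tin, in rad: 0 shut and latched, 1.35 fully open. Hinged along the tin's back top edge; once freed it springs up to fully open by itself in about a second and stays there. It has no handle and cannot be lifted while latched.
- tin_l: The largest of three bare-metal seed tins alike, 150 mm wide (its y), 135 mm long (its x), 58 mm high with the lid shut; loose on the bench, about 0.85 kg. Origin: underside, x to its back, z up. Box from x = -20 to +70 mm; in front (x = -65 to -20) a low nose, its top sloping down to the front at 35 degrees from 46 to 14.5 mm high, a round brass push button in the middle of the slope.
- button_l_top (a point): Centre of the outer face of the largest tin's push button: 28 mm diameter, standing 16 mm proud of the slope, at about (-52, 0, 43) mm in the tin's frame. z of this frame points out of the button, square to the slope (35 degrees from vertical, leaning to the tin's front); moves with the button.
- button_l (a joint): Push button of the largest tin, in m: 0 out, 0.012 fully in. Spring return: 1 N to start it, about 7 N fully in, when it still stands 4 mm proud. Pressed in about 5 mm (3 N) it frees the lid.
- lid_l (a joint): Lid of the largest tin, in rad: 0 shut and latched, 1.35 fully open. Hinged along the tin's back top edge; once freed it springs up to fully open by itself in about a second and stays there. It has no handle and cannot be lifted while latched.
- pot_a: Terracotta flowerpot, 100 mm across the rim, 90 mm high, loose and upright; origin at the centre of its underside.
- pot_b: Terracotta flowerpot, 90 mm across the rim, 80 mm high, loose and upright; origin at the centre of its underside.
- cloche: Clear glass bell cloche, 144 mm across, 184 mm high with its knob, loose and upright; origin at the centre of its underside.
- widger: Stainless widger, a flat strip 190 mm long (its x), up to 22 mm wide, 4 mm thick, lying flat and loose in front of the tins; origin under its middle.
- scoop: Lime-green plastic scoop lying loose, trough 100 x 64 x 35 mm towards its +x, 110 mm handle towards -x; origin under the trough's closed back wall.
There are look-alikes about, which are no part of the job. Leave any red look-alike of the tin_s alone. Leave any turquoise look-alike of the tin_m alone.

How it is judged (in metres and radians):
On the way, in this order (a step that is already met when the one before it is completed fails the run):
1. the smallest tin's button is pressed in (value of joint button_s above 0.003 m and contact force between the fingers and tin_s above 0.3 N), for 0.02 s.
2. its lid springs fully open (value of joint lid_s above 1.2 rad), for 0.1 s.
At the end, for the whole second after the job is handed in: The smallest tin's lid stands open by more than 1.2 rad, its button is out again (under 2 mm in), the tin is at rest, level and within 20 mm of where it stood; the other two tins are shut (lid under 0.1 rad) and they and the other things lie within 10 mm of where they were (value of joint lid_s above 1.2 rad and value of joint button_s below 0.002 m and distance of tin_s from where it was at the start of the episode below 0.02 m and angle between tin_s's own z axis and vertical below 0.05 rad and linear speed of tin_s below 0.02 m/s and value of joint each of lid_m, lid_l below 0.1 rad and distance of each of tin_m, tin_l, pot_a, pot_b, cloche, widger, scoop from where it was at the start of the episode below 0.01 m); the robot touches nothing.
It fails at once if another tin's button is pressed in by more than 3 mm or its lid opens (value of joint any of button_m, button_l above 0.003 m or value of joint any of lid_m, lid_l above 0.1 rad).
It fails at once if the smallest tin is pushed on with more than 25 N (contact force between any of the fingers, the arm and tin_s above 25 N).
It fails at once if the smallest tin is lifted more than 8 mm, tipped more than 0.15 rad or shoved more than 20 mm (height (world z) of tin_s above 0.008 m or angle between tin_s's own z axis and vertical above 0.15 rad or distance of tin_s from where it was at the start of the episode above 0.02 m).
It fails at once if another thing is displaced by more than 10 mm (distance of any of tin_m, tin_l, pot_a, pot_b, cloche, widger, scoop from where it was at the start of the episode above 0.01 m).
It also fails if it takes over 29 s, if anything falls off the work surface, if the arm or the gripper's body presses on something with over 40 N, if the wrist force passes 120 N, or if a joint passes its speed limit or range.

## Robot

A 6-joint arm with a two-finger parallel gripper is mounted at the origin on the work surface. World frame = base frame: x ahead of the robot, y to its left, z up, the work surface at z = 0. Lengths are in m, angles in degrees, forces in N, time in s.
With the tool pointing down it reaches from about 0.35 to 0.875 m from the base axis. Payload 4.2 kg.
Tool frame: the origin (TCP) lies between the finger pads; the fingertips stand 19 mm ahead of it and the grasp point (between the pads) is the TCP; z points along the fingers, y is the line along which they close (so a half turn about z gives the same grasp; the last joint's range is limited). The gripper opens to 87 mm and grips with 3 to 60 N. Pads are 19 mm wide; open, the fingers measure 117 mm over their backs; the gripper's body (75 mm by 190 mm) begins 51 mm behind the grasp point.
Start: joints at [89.301, 22.042, 0.453, 0, -68.411, -14.817], TCP at [0.167, 0.602, 0.242] pointing down, gripper open.
Joint ranges: [-179.83, 179.83], [-69.29, 118.12], [-61.27, 80.66], [-181.25, 117.63], [-171.15, -9.14], [-177.46, 177.46]. Speed limits (degrees/s): [159.86, 159.86, 180, 180, 180, 180].

## Interface

Orientations are given as a 3x3 rotation matrix whose columns are the frame's x, y, z axes.
In Python, from station import r gives the robot as it stands.
- The arm moves only by the tool drive_tool, never from a script. Its argument "steps" is one flat list of numbers, 7 for each row, row after row: the turn, a rotation vector about the tool's x, y, z in rad, then the shift along the tool's x, y, z in m, then the opening, from 0 (shut) to 1 (fully open). A call has 1 to 10 rows; each row shifts and turns the commanded pose from where the row before left it, along the tool's axes as they then stand; what a row does not reach is not made up. A row lasts 1/12 s, in which the tool goes at most 41.7 mm and 7.16 degrees, less where a joint would pass 70% of its speed; a pose out of reach is approached as far as the arm can. A call is refused whole if a number of a shift passes 0.0417 or a number of a turn 0.125, either way. A call with a gripper value outside its range is refused whole. The fingers move at their own pace and stop on an object; the grip force is fixed at half the most. Time passes only in rows, so rows that do not move let the fingers close. It gives the time, the measured TCP pose, the force, the opening and the grip force at its end, in the units of the state.
- r.sense(): the state, without advancing time (a new reading comes with each control period).
- r.capture(name): name is "scene" or "top"; returns the picture (400x640x3 uint8, blue, green, red); there is no depth.
- r.camera_params(name): a dict with "camera_matrix" (3x3 intrinsics, pixels), "k1" (the pictures are not rectified: a ray, as slopes to the right and down, at radius r is drawn at 1 + k1 r^2 times it, then the intrinsics apply), "extrinsics" (4x4, takes a point from world to camera coordinates). Camera axes: x right, y down, z forward; pixel columns grow to the right and rows downward; lengths in m; the calibration is good to about 2 mm. A picture is of the moment at which its call begins. camera_params takes no time and is no camera call.
- r.finish_job(): hands the job in; it is judged then, once.
The state is a dict: "time_s": time; "joints": joint angles; "joint_velocities": joint speeds; "effort": joint torques, N m; "tcp_pos": TCP position; "ee_rot": TCP orientation; "wrist_force": force on the tool from outside, world axes, zero at the start; "moment": the same for the moment, N m; "gripper_width": opening from 0.0 (shut) to 1.0 (fully open); "gripper_force": force on a finger pad.
Only numpy, scipy, OpenCV 4.12 (cv2) and the standard library are available. Lean on these libraries where they do the work, as an engineer would, in place of code of your own. Each camera call takes 0.05 s, during which the arm holds its last target. There are 200 camera calls.

## Working session

There is one attempt and no reset: what is moved stays moved. The work goes in short steps, Python scripts to look and compute and a tool call to move; the robot and the scene stay as the last step left them, time stands still between calls to the robot, and variables do not carry over. Pictures are saved under pics/ and viewed, at most 10 in all, crops included, and the job is handed in when it is done.

Besides the shell and the picture viewer there is one more tool, called after "Emit:" as name(argument=value, ...), one argument or row to a line, values as JSON. drive_tool: Moves the arm, as the interface text tells. Its arguments: {"type":"object","properties":{"steps":{"type":"array"}},"required":["steps"]}

```bash
mkdir -p pics
python3 - <<'E'
from station import r
import cv2
for n in("scene","top"):
    cv2.imwrite(f"pics/{n}0.png",r.capture(n)); p=r.camera_params(n); print(n,p)
print(r.sense())
E
```

```text
scene {'camera_matrix': array([[460.25168166,   0.        , 315.85485369],
       [  0.        , 460.25168166, 208.04415524],
       [  0.        ,   0.        ,   1.        ]]), 'k1': -0.09184928703651175, 'extrinsics': array([[-0.41981555,  0.90747762,  0.01546857,  0.2359897 ],
       [ 0.69325977,  0.33162132, -0.63985795, -0.3534839 ],
       [-0.58578647, -0.25789858, -0.76833751,  1.66677827],
       [ 0.        ,  0.        ,  0.        ,  1.        ]])}
top {'camera_matrix': array([[420.90151617,   0.        , 325.71214553],
       [  0.        , 420.90151617, 193.25667298],
       [  0.        ,   0.        ,   1.        ]]), 'k1': 0.02919788080582616, 'extrinsics': array([[-0.02573703, -0.99960633,  0.01117137,  0.01080514],
       [-0.99268705,  0.02423726, -0.11825808,  0.57995671],
       [ 0.11794076, -0.01413328, -0.99292005,  1.30475441],
       [ 0.        ,  0.        ,  0.        ,  1.        ]])}
{'time_s': 0.1, 'joints': array([ 8.93000692e+01,  2.20860814e+01,  3.86289639e-01, -2.21685526e-02,
       -6.84105764e+01, -1.48173416e+01]), 'joint_velocities': array([ 0.00260716, -0.07289928,  0.1624065 ,  0.03745336, -0.04108164,
       -0.06120354]), 'effort': array([-3.00889778e-04, -3.91688919e+01,  1.87937826e+01,  4.23186287e+00,
        1.34990716e-02, -7.56932582e-05]), 'tcp_pos': array([0.16705974, 0.60173816, 0.24057098]), 'ee_rot': array([[ 9.63511686e-01, -2.67665994e-01, -3.83274003e-04],
       [-2.67666229e-01, -9.63509780e-01, -1.92172289e-03],
       [ 1.45091618e-04,  1.95419197e-03, -9.99998080e-01]]), 'wrist_force': array([ 0.05690092,  0.09517211, -0.17509631]), 'moment': array([-0.00051875,  0.03232141, -0.05615725]), 'gripper_force': 0.0, 'gripper_width': 1.002550622050403}
```

View pics/scene0.png

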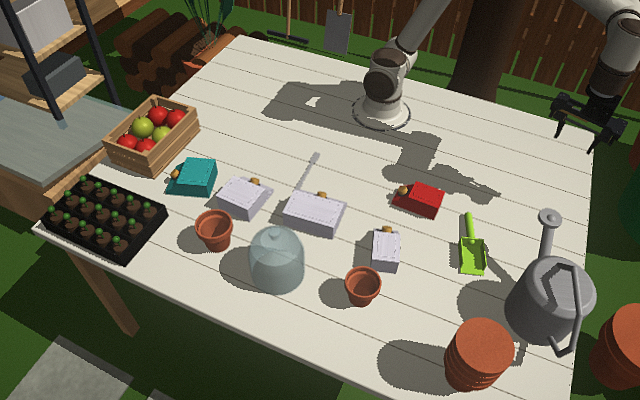

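View pics/top0.png

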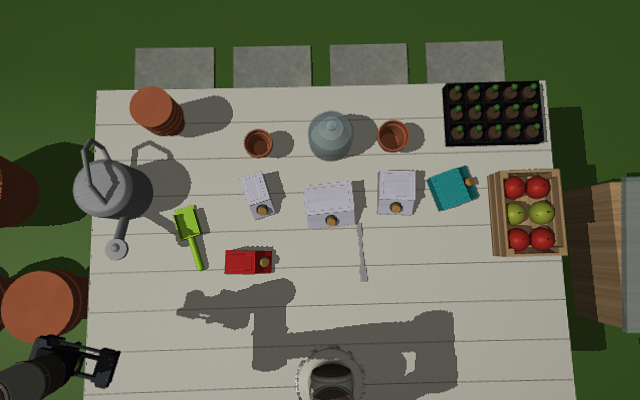

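The scene view puts the smallest bare tin at about (386,250), with its button near (387,230). In the top view the tin is at about (257,195), button near (262,210). I'll enlarge both.

Run:
```python
import cv2,numpy as np
a=cv2.imread("pics/scene0.png")[215:285,350:420];b=cv2.imread("pics/top0.png")[160:230,225:295]
f=lambda i:cv2.resize(i,(400,400),interpolation=cv2.INTER_CUBIC)
cv2.imwrite("pics/crop.png",np.hstack([f(a),f(b)]))
```

```text
(no output)
```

View pics/crop.png

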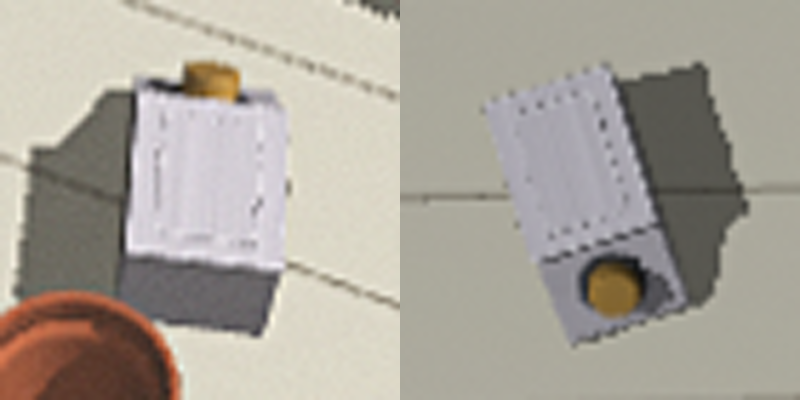

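The left half (scene) shows the lid's back corners at crop (127,252) and (280,268), and the front ones near (138,92) and (288,106). In the right half (top) the back corners are (608,65) and (485,105), the front ones (660,228) and (540,262), and the button face is near (613,290).

```bash
cat > h.py <<'E'
import numpy as np,cv2
from station import r
from scipy.optimize import least_squares
P={n:r.camera_params(n) for n in("scene","top")}
def proj(n,X):
    p=P[n];E=p["extrinsics"];K=p["camera_matrix"]
    return cv2.projectPoints(np.atleast_2d(X).astype(float),cv2.Rodrigues(E[:3,:3])[0],E[:3,3],K,np.array([p["k1"],0,0,0.]))[0][:,0]
def tri(ps,pt):
    return least_squares(lambda X:np.r_[proj("scene",X)[0]-ps,proj("top",X)[0]-pt],[.6,.1,.05])
E
python3 - <<'E'
from h import *
S=np.array([[127,252],[280,268],[138,92],[288,106]]);T=np.array([[608,65],[485,105],[660,228],[540,262]])
px=lambda u,o:np.array(o)+(np.array(u)+.5)/(400/70)-.5
s=px(S,(350,215));t=px(T-[400,0],(225,160))
for a,b in zip(s,t):
    q=tri(a,b);print(q.x.round(4),q.fun.round(1))
L=np.array([[70,-35,58],[70,35,58],[-20,-35,58],[-20,35,58]])/1e3
def W(v,X):
    c,d=np.cos(v[2]),np.sin(v[2]);return X@np.array([[c,-d,0],[d,c,0],[0,0,1]]).T+[v[0],v[1],v[3]]
f=lambda v:np.r_[(proj("scene",W(v,L))-s).ravel(),(proj("top",W(v,L))-t).ravel()]
q=least_squares(f,[.6,.13,0,0]);print("x,y,yaw,dz",q.x.round(4),np.degrees(q.x[2]),q.fun.round(1))
B=W(q.x,np.array([[-52,0,43],[-42.8,0,29.9]])/1e3)
print("button",B.round(4));print((proj("top",B)-[225,160]+.5)*400/70-.5+[400,0],(proj("scene",B)-[350,215]+.5)*400/70-.5)
E
```

```text
[0.6529 0.2    0.0533] [-0.4 -0.  -0.5  0.2]
[0.6322 0.2666 0.0547] [-0.3 -0.  -0.3  0.1]
[0.5624 0.1724 0.0497] [-0.4 -0.  -0.4  0.1]
[0.5443 0.2393 0.055 ] [-1.  -0.  -1.1  0.3]
x,y,yaw,dz [ 0.5742  0.2122  0.2992 -0.0047] 17.14570115950405 [-0.4 -0.6 -0.3 -0.2 -0.4  0.  -1.   0.5 -0.3  0.7 -0.1  0.6 -0.7 -0.9
 -1.2  0.2]
button [[0.5245 0.1969 0.0383]
 [0.5333 0.1996 0.0252]]
[[616.39234926 300.51431124]
 [614.63402525 286.6071747 ]] [[207.40215243  67.02981591]
 [203.13854913  98.11346312]]
```

Residuals are about 1 px and the size and height checks agree to within 5 mm. I'll refit with the tin standing on the bench and plan a pre-press pose: tool tilted 30°, fingers closed, about 40 mm off the button.

```bash
cat >> h.py <<'E'
from scipy.spatial.transform import Rotation as Ro
yaw=np.radians(17.15);tilt=np.radians(30)
RT=Ro.from_euler('z',yaw).as_matrix()
RG=RT@np.array([[np.cos(tilt),0,np.sin(tilt)],[0,-1,0],[np.sin(tilt),0,-np.cos(tilt)]])
def go(face,off):
    s=r.sense();tgt=np.array(face)-RG[:,2]*(off+.019);R=s["ee_rot"]
    print("t",s["time_s"],"tgt",tgt.round(4),"tcp",s["tcp_pos"].round(4),"F",s["wrist_force"].round(2),"w",round(s["gripper_width"],3))
    print("shift in tool now",(R.T@(tgt-s["tcp_pos"])).round(4),"in goal tool",(RG.T@(tgt-s["tcp_pos"])).round(4),"rotvec",Ro.from_matrix(R.T@RG).as_rotvec().round(4))
E
python3 - <<'E'
from h import *
S=np.array([[127,252],[280,268],[138,92],[288,106]]);T=np.array([[608,65],[485,105],[660,228],[540,262]])
px=lambda u,o:np.array(o)+(np.array(u)+.5)/(400/70)-.5
s=px(S,(350,215));t=px(T-[400,0],(225,160))
L=np.array([[70,-35,58],[70,35,58],[-20,-35,58],[-20,35,58]])/1e3
def W(v,X):
    c,d=np.cos(v[2]),np.sin(v[2]);return X@np.array([[c,-d,0],[d,c,0],[0,0,1]]).T+[v[0],v[1],0]
f=lambda v:np.r_[(proj("scene",W(v,L))-s).ravel(),(proj("top",W(v,L))-t).ravel()]
q=least_squares(f,[.6,.13,0]);print(q.x.round(4),q.fun.round(1))
B=W(q.x,np.array([[-52,0,43.]])/1e3)
print("button",B.round(4),(proj("top",B)-[225,160]+.5)*400/70-.5+[400,0],(proj("scene",B)-[350,215]+.5)*400/70-.5)
go(B[0],.04)
E
```

```text
[0.5755 0.2122 0.2992] [-0.4 -1.2 -0.2 -0.8 -0.4 -0.7 -0.8 -0.1 -0.5 -0.  -0.4 -0.  -0.9 -1.5
 -1.4 -0.3]
button [[0.5258 0.1969 0.043 ]] [[615.27559846 297.53133592]] [[207.71947321  63.01732832]]
t 0.1 tgt [0.4976 0.1882 0.0941] tcp [0.1671 0.6017 0.2406] F [ 0.06  0.1  -0.18] w 1.003
shift in tool now [0.4291 0.3097 0.1471] in goal tool [0.0947 0.4926 0.2238] rotvec [ 0.1512  0.5096 -0.5566]
```

Emit:
drive_tool(
  steps=[0,0,0,0.0215,0.0155,0.004,0,0,0,0,0.0215,0.0155,0.004,0,0,0,0,0.0215,0.0155,0.004,0,0,0,0,0.0215,0.0155,0.004,0,0,0,0,0.0215,0.0155,0.004,0,0,0,0,0.0215,0.0155,0.004,0,0,0,0,0.0215,0.0155,0.004,0,0,0,0,0.0215,0.0155,0.004,0,0,0,0,0.0215,0.0155,0.004,0,0,0,0,0.0215,0.0155,0.004,0],
)

```text
time_s: 0.93
tcp_pos: [0.3333, 0.394, 0.201]
ee_rot: [[0.964, -0.267, -0.0], [-0.267, -0.964, -0.001], [-0.0, 0.001, -1.0]]
wrist_force: [-0.5, 0.6, -0.6]
gripper_width: 0.326
gripper_force: 0.0
```

Emit:
drive_tool(
  steps=[0,0,0,0.0215,0.0155,0.004,0,0,0,0,0.0215,0.0155,0.004,0,0,0,0,0.0215,0.0155,0.004,0,0,0,0,0.0215,0.0155,0.004,0,0,0,0,0.0215,0.0155,0.004,0,0,0,0,0.0215,0.0155,0.004,0,0,0,0,0.0215,0.0155,0.004,0,0,0,0,0.0215,0.0155,0.004,0,0,0,0,0.0215,0.0155,0.004,0,0,0,0,0.0215,0.0155,0.004,0],
)

```text
time_s: 1.77
tcp_pos: [0.4989, 0.1872, 0.161]
ee_rot: [[0.964, -0.268, -0.001], [-0.268, -0.964, -0.0], [-0.001, 0.001, -1.0]]
wrist_force: [0.8, 1.0, 0.1]
gripper_width: 0.007
gripper_force: 0.0
```

Emit:
drive_tool(
  steps=[0,0,-0.114,0,0,0,0,0,0,-0.114,0,0,0,0,0,0,-0.114,0,0,0,0,0,0,-0.114,0,0,0,0,0,0,-0.114,0,0,0,0,0,0.105,0,0,0,0,0,0,0.105,0,0,0,0,0,0,0.105,0,0,0,0,0,0,0.105,0,0,0,0,0,0,0.105,0,0,0,0,0],
)

```text
time_s: 2.6
tcp_pos: [0.512, 0.1759, 0.1697]
ee_rot: [[0.875, 0.276, 0.399], [0.264, -0.961, 0.085], [0.407, 0.031, -0.913]]
wrist_force: [1.3, -0.9, 1.1]
gripper_width: 0.007
gripper_force: 0.0
```

Run:
```python
from h import *
go([.5258,.1969,.043],.04)
```

```text
t 2.6 tgt [0.4976 0.1882 0.0941] tcp [0.512  0.1759 0.1697] F [ 1.28 -0.88  1.05] w 0.007
shift in tool now [-0.0401 -0.0181  0.0643] in goal tool [-0.0466 -0.016   0.0604] rotvec [ 0.0365  0.1049 -0.0035]
```

Emit:
drive_tool(
  steps=[0,0,0,0,0,0,0,0,0,0,0,0,0,0,0,0,0,0,0,0,0],
)

```text
time_s: 2.85
tcp_pos: [0.5156, 0.1764, 0.1717]
ee_rot: [[0.875, 0.272, 0.401], [0.26, -0.962, 0.086], [0.409, 0.029, -0.912]]
wrist_force: [0.0, 0.0, -0.3]
gripper_width: 0.005
gripper_force: 0.0
```

Run:
```python
from h import *
go([.5258,.1969,.043],.04)
```

```text
t 2.85 tgt [0.4976 0.1882 0.0941] tcp [0.5156 0.1764 0.1717] F [ 0.05  0.03 -0.34] w 0.005
shift in tool now [-0.0444 -0.0185  0.0646] in goal tool [-0.0507 -0.0166  0.0603] rotvec [ 0.0367  0.1029 -0.0076]
```

Emit:
drive_tool(
  steps=[0.012,0.035,-0.002,0,0,0,0,0.012,0.035,-0.002,0,0,0,0,0.012,0.035,-0.002,0,0,0,0,0,0,0,-0.013,-0.004,0.015,0,0,0,0,-0.013,-0.004,0.015,0,0,0,0,-0.013,-0.004,0.015,0,0,0,0,-0.012,-0.004,0.015,0,0,0,0,0,0,0,0,0,0,0,0,0,0,0],
)

```text
time_s: 3.6
tcp_pos: [0.5001, 0.1902, 0.1525]
ee_rot: [[0.867, 0.292, 0.403], [0.268, -0.956, 0.115], [0.42, 0.008, -0.908]]
wrist_force: [-0.6, 0.0, 0.0]
gripper_width: 0.006
gripper_force: 0.0
```

Run:
```python
from h import *
go([.5258,.1969,.043],.04)
a=r.capture("scene")[195:265,345:415];b=r.capture("top")[160:230,225:295]
f=lambda i:cv2.resize(i,(400,400),interpolation=cv2.INTER_CUBIC)
cv2.imwrite("pics/pre.png",np.hstack([f(a),f(b)]))
s=r.sense();tip=s["tcp_pos"]+.019*s["ee_rot"][:,2];print((proj("scene",tip)-[345,195]+.5)*400/70,(proj("top",tip)-[225,160]+.5)*400/70+[400,0])
```

```text
t 3.6 tgt [0.4976 0.1882 0.0941] tcp [0.5001 0.1902 0.1525] F [-0.62  0.    0.01] w 0.006
shift in tool now [-0.0272  0.0007  0.0518] in goal tool [-0.0318  0.0012  0.0491] rotvec [0.0086 0.0906 0.0012]
[[266.53559298  24.23674476]] [[599.78627611 318.59876687]]
```

View pics/pre.png

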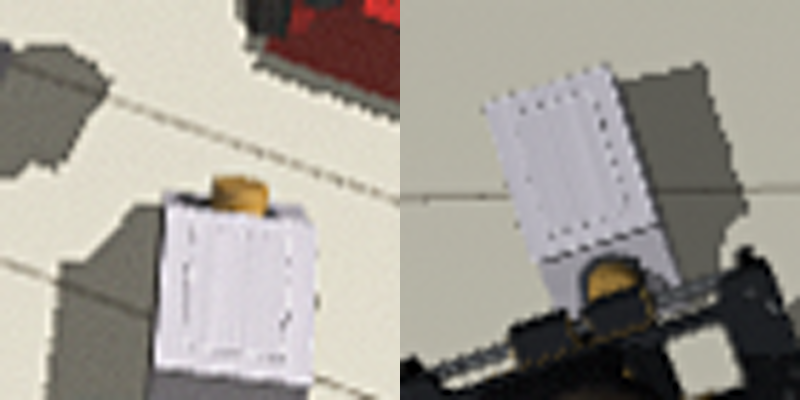

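The left crop shows the tin unmoved with the fingers near (250,10). The right one shows dark finger blobs at (540,340) and (620,310). The arm stopped short of the commanded pose, so I'll check the joints and take a wider view.

Run:
```python
from h import *
s=r.sense();print(s["joints"].round(1),s["joint_velocities"].round(1),s["moment"].round(2))
a=r.capture("scene")[120:270,330:480];b=r.capture("top")[150:300,190:340]
f=lambda i:cv2.resize(i,(400,400),interpolation=cv2.INTER_CUBIC)
cv2.imwrite("pics/pre2.png",np.hstack([f(a),f(b)]))
tip=s["tcp_pos"]+.019*s["ee_rot"][:,2];print((proj("scene",tip)-[330,120]+.5)*400/150,(proj("top",tip)-[190,150]+.5)*400/150+[400,0])
```

```text
[ 34.5   8.6 -52.5  56.5  -9.2  18. ] [-0.4 -0.6  0.1  0.1  0.1 -0.1] [-0.28  0.87 -0.01]
[[164.38327672 211.31048089]] [[586.56692885 175.3460912 ]]
```

View pics/pre2.png

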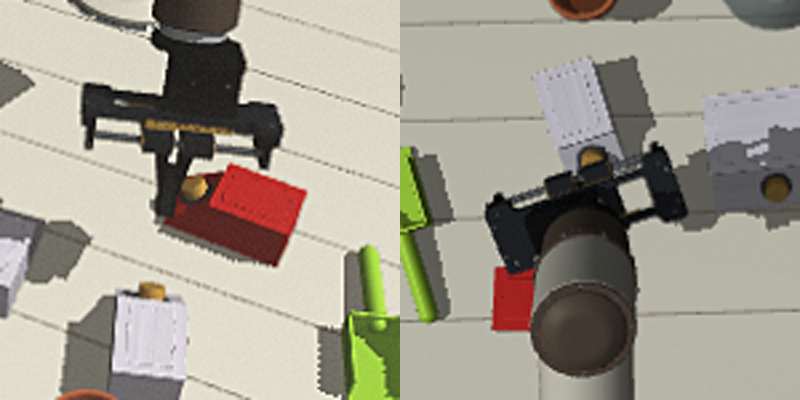

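The left view shows the gripper above and in front of the button with its tips at (163,212), as predicted. Joint 5 sits at its -9.14° limit, so 30° of tilt can't be reached. I'll reduce the tilt to 10° and still press along the button's axis, with the back edge of the fingertips on the face centre.

Emit:
drive_tool(
  steps=[0,-0.065,0,0,0,0,0,0,-0.065,0,0,0,0,0,0,-0.065,0,0,0,0,0,0,-0.065,0,0,0,0,0,0,0,0,0,0,0,0,0,0,0,0,0,0,0],
)

```text
time_s: 4.3
tcp_pos: [0.5159, 0.1809, 0.1613]
ee_rot: [[0.919, 0.275, 0.282], [0.272, -0.961, 0.05], [0.285, 0.031, -0.958]]
wrist_force: [-0.0, -0.4, -0.9]
gripper_width: 0.008
gripper_force: 0.0
```

```bash
sed -i 's/tilt=np.radians(30)/tilt=np.radians(10)/' h.py
cat >> h.py <<'E'
AX=RT@np.array([np.sin(np.radians(35)),0,-np.cos(np.radians(35))])  # into the button
def go2(face,off):
    s=r.sense();R=s["ee_rot"];c=s["tcp_pos"]+R@[.0095,0,.019];d=np.array(face)-AX*off-c
    print("t",s["time_s"],"j",s["joints"].round(1),"contact",c.round(4),"F",s["wrist_force"].round(2))
    print("shift in tool",(R.T@d).round(4),"goal",(RG.T@d).round(4),"rotvec",Ro.from_matrix(R.T@RG).as_rotvec().round(4),"press dir",(R.T@AX).round(3))
E
python3 - <<'E'
from h import *
go2([.5258,.1969,.043],.02)
E
```

```text
t 4.3 j [ 40.1  12.  -34.9  16.9 -29.7  52.4] contact [0.53   0.1844 0.1458] F [-0.04 -0.36 -0.88]
shift in tool [-0.036  -0.0156  0.079 ] goal [-0.0266 -0.0131  0.0831] rotvec [ 0.0351 -0.1139 -0.0128] press dir [ 0.317 -0.037  0.948]
```

Emit:
drive_tool(
  steps=[0.012,-0.038,-0.004,0,0,0,0,0.012,-0.038,-0.004,0,0,0,0,0.012,-0.038,-0.004,0,0,0,0,0,0,0,-0.013,-0.006,0.01,0,0,0,0,-0.013,-0.006,0.01,0,0,0,0,0,0,0.01,0,0,0,0,0,0,0.01,0,0,0,0,0,0,0.01,0,0,0,0,0,0,0,0,0,0,0,0,0,0,0],
)

```text
time_s: 5.13
tcp_pos: [0.4938, 0.1849, 0.1062]
ee_rot: [[0.942, 0.294, 0.161], [0.29, -0.956, 0.048], [0.168, 0.002, -0.986]]
wrist_force: [-0.5, 0.4, 0.9]
gripper_width: 0.001
gripper_force: 0.0
```

Run:
```python
from h import *
go2([.5258,.1969,.043],.02)
```

```text
t 5.1333 j [ 40.2  17.1 -33.1   7.5 -31.1  60.7] contact [0.5058 0.1886 0.0891] F [-0.46  0.38  0.88]
shift in tool [ 0.0049 -0.0021  0.0309] goal [ 0.0047 -0.0021  0.031 ] rotvec [ 0.0017  0.0053 -0.0004] press dir [ 0.427 -0.002  0.904]
```

Emit:
drive_tool(
  steps=[0,0,0,0.001,-0.0005,0.0075,0,0,0,0,0.001,-0.0005,0.0075,0,0,0,0,0.001,-0.0005,0.0075,0,0,0,0,0.001,-0.0005,0.0075,0,0,0,0,0,0,0,0,0,0,0,0,0,0,0],
)

```text
time_s: 5.63
tcp_pos: [0.5026, 0.1909, 0.0772]
ee_rot: [[0.942, 0.295, 0.161], [0.29, -0.956, 0.05], [0.169, 0.0, -0.986]]
wrist_force: [1.0, 0.1, 0.4]
gripper_width: 0.006
gripper_force: 0.0
```

Run:
```python
from h import *
go2([.5258,.1969,.043],.02)
a=r.capture("scene")[185:265,345:425];b=r.capture("top")[160:240,225:305]
f=lambda i:cv2.resize(i,(400,400),interpolation=cv2.INTER_CUBIC)
cv2.imwrite("pics/pre3.png",np.hstack([f(a),f(b)]))
s=r.sense();tip=s["tcp_pos"]+.019*s["ee_rot"][:,2];print((proj("scene",tip)-[345,185]+.5)*5,(proj("top",tip)-[225,160]+.5)*5+[400,0])
```

```text
t 5.6333 j [ 40.   20.5 -33.8   8.3 -27.   60. ] contact [0.5147 0.1946 0.0601] F [0.99 0.13 0.36]
shift in tool [-0.0003  0.0011  0.0006] goal [-0.0003  0.0011  0.0006] rotvec [ 0.0001  0.0051 -0.0003] press dir [ 0.427 -0.     0.904]
[[214.7860878  159.33447447]] [[593.07322129 290.53494861]]
```

View pics/pre3.png

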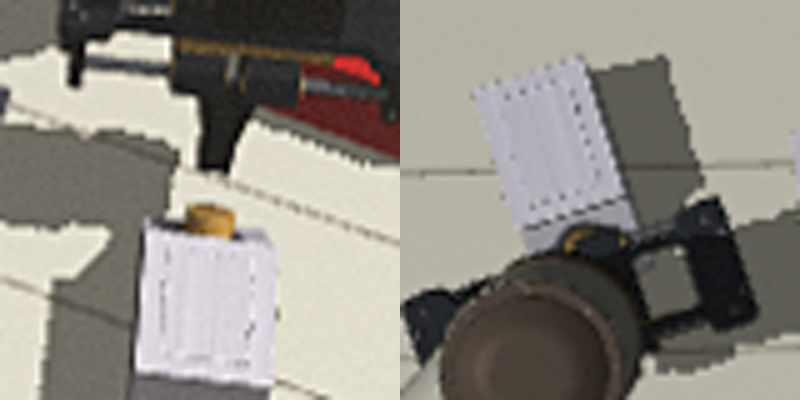

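The fingertip at (213,172) in the left half lines up with the button at (210,220), about 20 mm off along its axis. I'll press slowly along the axis.

Emit:
drive_tool(
  steps=[0,0,0,0.001,0,0.0025,0,0,0,0,0.001,0,0.0025,0,0,0,0,0.001,0,0.0025,0,0,0,0,0.001,0,0.0025,0,0,0,0,0.001,0,0.0025,0,0,0,0,0.001,0,0.0025,0,0,0,0,0,0,0,0,0,0,0,0,0,0,0],
)

```text
time_s: 6.4
tcp_pos: [0.5108, 0.1935, 0.0639]
ee_rot: [[0.942, 0.295, 0.162], [0.29, -0.956, 0.05], [0.169, -0.0, -0.986]]
wrist_force: [-0.3, 0.2, -0.2]
gripper_width: 0.004
gripper_force: 0.0
```

Emit:
drive_tool(
  steps=[0,0,0,0.0008,0,0.0018,0,0,0,0,0.0008,0,0.0018,0,0,0,0,0,0,0,0,0,0,0,0,0,0,0],
)

```text
time_s: 6.73
tcp_pos: [0.513, 0.1942, 0.0608]
ee_rot: [[0.942, 0.295, 0.162], [0.29, -0.956, 0.051], [0.17, -0.001, -0.985]]
wrist_force: [1.1, 0.6, -0.4]
gripper_width: 0.008
gripper_force: 0.0
```

Emit:
drive_tool(
  steps=[0,0,0,0.0008,0,0.0018,0,0,0,0,0.0008,0,0.0018,0,0,0,0,0,0,0,0,0,0,0,0,0,0,0],
)

```text
time_s: 7.07
tcp_pos: [0.5151, 0.1949, 0.0577]
ee_rot: [[0.942, 0.295, 0.162], [0.29, -0.956, 0.051], [0.17, -0.001, -0.985]]
wrist_force: [-1.0, 0.6, 1.4]
gripper_width: 0.009
gripper_force: 0.8
```

Emit:
drive_tool(
  steps=[0,0,0,0.0008,0,0.0018,0,0,0,0,0,0,0,0,0,0,0,0,0,0,0],
)

```text
time_s: 7.32
tcp_pos: [0.5162, 0.1952, 0.0561]
ee_rot: [[0.942, 0.295, 0.162], [0.29, -0.956, 0.051], [0.17, -0.001, -0.985]]
wrist_force: [-1.1, -0.5, 2.0]
gripper_width: 0.003
gripper_force: 1.5
```

Emit:
drive_tool(
  steps=[0,0,0,0.0008,0,0.0018,0,0,0,0,0.0004,0,0.0009,0,0,0,0,0,0,0,0],
)

```text
time_s: 7.57
tcp_pos: [0.5178, 0.1957, 0.0536]
ee_rot: [[0.942, 0.295, 0.162], [0.29, -0.956, 0.051], [0.17, -0.001, -0.985]]
wrist_force: [-0.8, -0.5, 4.1]
gripper_width: 0.004
gripper_force: 2.2
```

Run:
```python
from h import *
go2([.5258,.1969,.043],.0)
a=r.capture("scene")[185:265,345:425];b=r.capture("top")[160:240,225:305]
f=lambda i:cv2.resize(i,(400,400),interpolation=cv2.INTER_CUBIC)
cv2.imwrite("pics/press.png",np.hstack([f(a),f(b)]))
```

```text
t 7.5667 j [ 39.3  23.9 -33.1   8.9 -24.2  60. ] contact [0.5299 0.1994 0.0365] F [-0.76 -0.53  4.09]
shift in tool [-0.0034  0.0012 -0.0072] goal [-0.0034  0.0012 -0.0072] rotvec [-0.0005  0.0036 -0.0003] press dir [0.426 0.    0.905]
```

View pics/press.png

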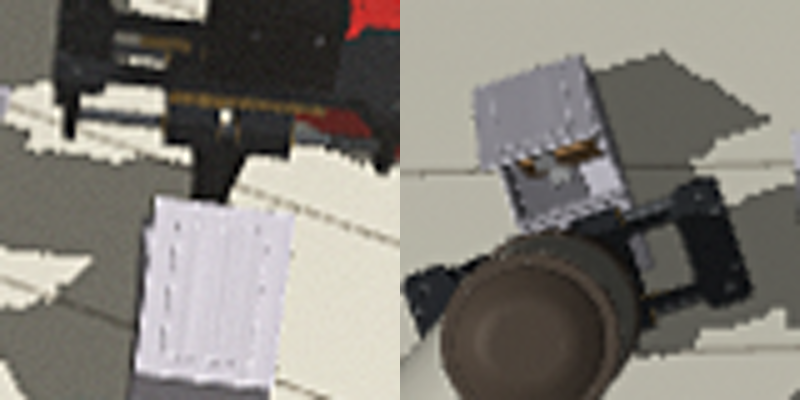

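The lid is springing open, with the tin's inside visible at (565,180) in the right half. I'll withdraw back along the button's axis.

Emit:
drive_tool(
  steps=[0,0,0,-0.002,0,-0.004,0,0,0,0,-0.004,0,-0.008,0,0,0,0,-0.007,0,-0.014,0,0,0,0,-0.007,0,-0.014,0,0,0,0,-0.009,0,-0.018,0,0,0,0,-0.012,0,-0.018,0,0,0,0,-0.012,0,-0.018,0,0,0,0,-0.012,0,-0.018,0,0,0,0,0,0,0,0,0,0,0,0,0,0,0],
)

```text
time_s: 8.5
tcp_pos: [0.4379, 0.1713, 0.1539]
ee_rot: [[0.941, 0.295, 0.164], [0.29, -0.955, 0.053], [0.172, -0.002, -0.985]]
wrist_force: [-0.6, -0.8, -0.1]
gripper_width: 0.003
gripper_force: 0.0
```

Emit:
drive_tool(
  steps=[0,0,0,0,0,0,0,0,0,0,0,0,0,0,0,0,0,0,0,0,0,0,0,0,0,0,0,0,0,0,0,0,0,0,0,0,0,0,0,0,0,0,0,0,0,0,0,0,0,0,0,0,0,0,0,0],
)

```text
time_s: 9.17
tcp_pos: [0.4383, 0.1711, 0.1528]
ee_rot: [[0.942, 0.295, 0.162], [0.29, -0.956, 0.05], [0.17, -0.001, -0.985]]
wrist_force: [0.5, 0.0, 0.2]
gripper_width: 0.003
gripper_force: 0.0
```

Run:
```python
from h import *
s=r.sense();print(s["time_s"],s["tcp_pos"],s["wrist_force"])
a=r.capture("scene");b=r.capture("top")
f=lambda i:cv2.resize(i,(400,400),interpolation=cv2.INTER_CUBIC)
cv2.imwrite("pics/end.png",np.hstack([f(a[120:300,300:480]),f(b[110:290,180:360])]))
```

```text
9.1667 [0.43830696 0.17114263 0.15275161] [0.45819214 0.00901721 0.1882982 ]
```

View pics/end.png

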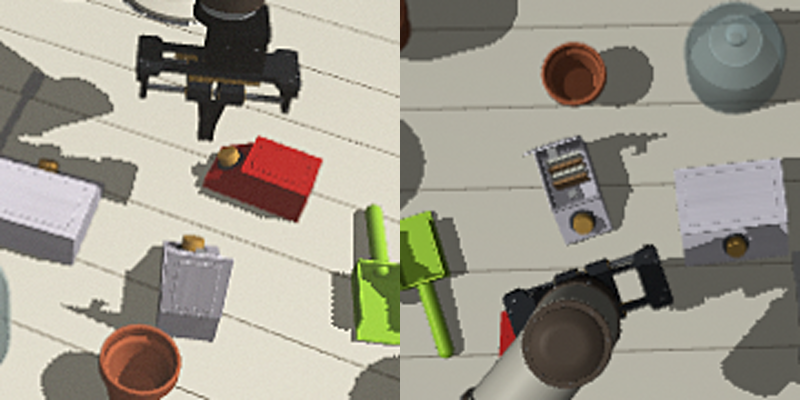

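The lid stands nearly upright with the seed packets visible at (568,165) in the right half. The button is out, the tin looks unmoved, and the hand is clear of everything.

```bash
python3 -c "
from station import r
print(r.finish_job())"
```

```text
the job is handed in; nothing more can be done
None
```

I pressed the smallest tin's button with about 4 N: its lid sprang open, the button came back out, and I handed the job in with the hand clear and nothing else visibly moved; no verdict came back.

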